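# Slide a test coupon under a spring clip held open with the other fingertip

### The job

Clamp the brass test coupon in its holder: press the red plate of the spring clip down with one fingertip so that the jaw rises and, keeping it pressed, push the coupon along its lane with the other fingertip until it is fully home against the black end stop beneath the jaw. Then let go so that the clip closes on the coupon. Do not lift the coupon, and leave the springs and gauges round the holder where they are.

Things in the scene. Friction and masses are not known exactly. Their poses are not given: they have to be found in the camera images.
- holder: Fixed coupon holder: dark foot plate, aluminium bed; x -130 to +62 mm, y -75 to +70 mm. Origin at worktop level, z up, +x = push direction. Lane along x on its -y side, middle line y = -40 mm: bed 11 mm high, 52 mm between rails 20 mm high, open at the rear (-x). Clip shaft (10 mm thick) along x at y = +14 mm, 26 mm high, in lugs 33 mm high; press plate on its +y side, jaw on its -y side.
- clip (a joint): Spring clip angle, rad: 0 = at rest, jaw down; grows as the red plate goes down and the jaw rises; 0.36 = hard stop. The jaw clears the coupon from 0.18 up; closed on the coupon it reads about 0.17. The spring pushes back with about 2 to 4 N at first touch and 6 to 9 N at the stop, and shuts the clip when let go.
- plate_mid (a point): Middle of the red ribbed press plate's upper surface at rest and as it moves. Plate 110 mm long (holder x -125 to -15 mm), 38 mm wide. At rest it slopes up away from the shaft: top 18 mm high at holder y = +24 mm, 32 mm at y = +60 mm. Fully pressed it is level, y +22 to +60 mm, top 14.6 mm above the worktop (3.6 mm above the lane's bed). A tip pressing it may slide along it.
- coupon_center (a point): Centre (half-way up) of the loose flat brass coupon, 70 mm (x, along the lane) x 48 mm (y) x 10 mm thick, 0.1 to 0.2 kg. It lies on the bed in the lane, short of the jaw; its top is 21 mm above the worktop, its rear edge 35 mm behind the centre. Fully home its front edge is at the end stop, its centre at holder x = +15 mm.
- coupon: The same coupon; origin at the centre of its underside, z up.
- lane_stop (a point): Point on the face of the black end stop (24 mm high, face at holder x = +50 mm), on the lane's middle line, at the height of the coupon's centre. Two open fingertips at one height, 80 mm apart between centres across the holder, one on the plate (holder y = +40 mm), one in the lane (y = -40 mm) behind the coupon: with tips 15 to 17 mm above the worktop the jaw is open and the lane tip meets the coupon.
- ring_gauge_b: Loose steel ring gauge, 44 mm across, 14 mm high, standing right of the holder; leave alone.
- spring_b: Loose dark coil spring, 36 mm across, 19 mm high, standing between the holder and the robot; leave alone.
- ring_gauge_0: Loose steel ring gauge, 52 mm across, 16 mm high, right of the holder; leave alone.
- jaw_foot (a point): Steel arm and jaw of the clip over the lane, holder x +10 to +28 mm, arm top 33 mm high at rest. Foot 12 mm wide on the lane's middle line, underside 13 mm high at rest (the coupon butts against it), 31 mm at the hard stop. This point: centre of the foot's underside.
Mind the look-alikes: they are no part of the job. There is more than one size of the coupon; the job needs the larger.

How it is judged:
On the way, in this order (a step that is already met when the one before it is completed fails the run):
1. the clip is pressed open by a finger while the coupon is still short of the jaw (value of joint clip above 0.2 rad and contact force between the fingers and clip above 0.5 N and x of coupon_center in the frame of holder below -0.02 m), for 0.1 s.
2. the coupon is home against the stop while a finger still holds the clip open (value of joint clip above 0.18 rad and contact force between the fingers and clip above 0.5 N and x of coupon_center in the frame of holder above 0.012 m), for 0.1 s.
At the end, for the whole second after the job is handed in: The coupon lies flat in its lane within 3 mm of the end stop, the clip is released and its jaw presses on the coupon with more than 1 N (clip angle 0.12 to 0.20 rad), and everything is at rest (x of coupon_center in the frame of holder between 0.012 and 0.018 m and distance between coupon_center and lane_stop below 0.04 m and angle between coupon's own z axis and vertical below 0.06 rad and contact force between clip and coupon above 1 N and value of joint clip between 0.12 and 0.2 rad and linear speed of coupon below 0.01 m/s); the robot touches nothing.
It fails at once if the coupon is lifted more than 8 mm off the bed or tipped (z of coupon_center in the frame of holder above 0.024 m or angle between coupon's own z axis and vertical above 0.2 rad).
It fails at once if a spring or gauge beside the holder is shifted more than 15 mm (distance of any of ring_gauge_b, spring_b, ring_gauge_0 from where it was at the start of the episode above 0.015 m).
It also fails if it takes over 32 s, if anything falls off the work surface, if the arm or the gripper's body presses on something with over 40 N, if the wrist force passes 120 N, or if a joint passes its speed limit or range.

### The arm

A 6-joint arm with a two-finger parallel gripper is mounted at the origin on a cart in front of the work surface, level with it; the furniture and walls round the work are solid. World frame = base frame: x ahead of the robot, y to its left, z up, the work surface at z = 0. Lengths are in m, angles in rad, forces in N, time in s.
With the tool pointing down it reaches from about 0.275 to 0.75 m from the base axis. Payload 10.2 kg.
Tool frame: the origin (TCP) lies midway between the tips of the shut fingers; the grasp point (between the pads) lies 19 mm behind it (env.hold_point_z is the distance from the TCP to the grasp point, in m); z points along the fingers, y is the line along which they close (so a half turn about z gives the same grasp; the last joint's range is limited). The gripper opens to 85 mm and grips with 20 to 120 N. Pads are 22 mm wide; open, the fingers measure 114 mm over their backs; the gripper's body (76 mm by 85 mm) begins 54 mm behind the grasp point. The pads swing forward as they close: fully open they stand 13 mm farther back than shut.
Start: joints at [1.11, 0.313, 1.498, -0, 1.331, -0.223], TCP at [0.124, 0.51, 0.231] pointing down, gripper open.
Joint ranges: [-2.94, 2.94], [-0.97, 2.17], [0.19, 2.56], [-1.23, 4.37], [0.02, 3.11], [-2.88, 2.88]. Speed limits (rad/s): [2.39, 2.39, 3.01, 3.14, 3.14, 3.14].

### API

Orientations are given as a unit quaternion [x, y, z, w].
In Python, from bench import env, kinematics, monitor, eyes, job gives the robot as it stands. The module is installed in compiled form; this text tells all that it offers. Calls block until the motion is done:
- env.reach(position, orientation): joint-space move of the TCP to a pose.
- env.movel(position, velocity=0.15, frame=None, guard=None): straight line of the TCP; frame=None keeps the orientation; velocity is the mean speed in m/s. With guard (N) it stops when the force on the tool has changed by that much, and returns True; else False.
- env.set_joints(angles): joint-space move.
- env.release() and env.close_gripper(effort=None): open the fingers fully, or close them until they stop; effort is the grip in N (None keeps the last).
- env.hold(seconds).
- kinematics.ik(position, orientation): joint angles nearest the present ones, or None.
- monitor.sense(): the state.
- eyes.grab_frame(name): name is "scene" or "top" or "wrist"; returns a dict with "frame" (400x640x3 uint8, red, green, blue), "mtx" (3x3 intrinsics, pixels), "k1" (the pictures are not rectified: a ray, as slopes to the right and down, at radius r is drawn at 1 + k1 r^2 times it, then the intrinsics apply), "view" (4x4, takes a point from world to camera coordinates). Camera axes: x right, y down, z forward; pixel columns grow to the right and rows downward; lengths in m; the calibration is good to about 2 mm. A picture is of the moment at which its call begins. There is no depth.
A pose or a line that the arm cannot do raises env.MotionError and nothing moves.
- job.hand_in(): hands the job in; it is judged then, once.
The state is a dict: "clock": time; "joints": joint angles; "qvel": joint speeds; "joint_efforts": joint torques, N m; "position": TCP position; "ee_rot": TCP orientation; "contact_force": force on the tool from outside, world axes, zero at the start; "ft_torque": the same for the moment, N m; "finger_gap": opening from 0.0 (shut) to 1.0 (fully open); "gripper_force": force on a finger pad.
Only numpy, scipy, OpenCV 4.12 (cv2) and the standard library are available. Lean on these libraries where they do the work, as an engineer would, in place of code of your own. Each camera call takes 0.05 s, during which the arm holds its last target. There are 200 camera calls.

## Working session

There is one attempt and no reset: what is moved stays moved. The work goes in short steps, each a Python script; the robot and the scene stay as the last script left them, time stands still between calls to the robot, and variables do not carry over. Pictures are saved under pics/ and viewed, at most 10 in all, crops included, and the job is handed in when it is done.

```bash
mkdir -p pics; python3 - <<'E'
from bench import env, kinematics, monitor, eyes, job
import cv2,pickle
d={}
for n in ("top","scene"):
    f=eyes.grab_frame(n); d[n]=f
    cv2.imwrite(f"pics/{n}0.png",f["frame"][:,:,::-1])
pickle.dump(d,open("f0.pkl","wb"))
print(monitor.sense(), d["top"]["view"],d["top"]["mtx"],d["top"]["k1"])
E
```

```text
{'clock': 0.1, 'joints': array([ 1.10958396e+00,  3.13410441e-01,  1.49830592e+00, -2.30190841e-05,
        1.33101488e+00, -2.23398185e-01]), 'qvel': array([ 0.00077788, -0.00110591, -0.00211552,  0.0007965 , -0.00342418,
       -0.00019979]), 'joint_efforts': array([ 2.85727598e-03, -4.12900221e+01, -2.60139674e+01, -2.17887559e-04,
        3.11904871e-03, -1.32242974e-05]), 'position': array([0.12359809, 0.51002396, 0.23080469]), 'ee_rot': array([ 1.18624345e-01,  9.92939042e-01, -5.40017672e-04, -1.80558784e-04]), 'contact_force': array([-0.67364015, -0.01495139, -0.64006682]), 'ft_torque': array([ 0.00653407, -0.00074812, -0.00900406]), 'gripper_force': 0.0, 'finger_gap': 1.0002186056583022} [[ 4.49898891e-03 -9.99479120e-01 -3.19569769e-02 -4.18342527e-01]
 [-9.88556944e-01  3.73324277e-04 -1.50847703e-01  5.01689637e-01]
 [ 1.50781059e-01  3.22699535e-02 -9.88040344e-01  8.69322692e-01]
 [ 0.00000000e+00  0.00000000e+00  0.00000000e+00  1.00000000e+00]] [[457.18214548   0.         322.18847602]
 [  0.         457.18214548 202.06242467]
 [  0.           0.           1.        ]] -0.05885825057262846
```

View pics/top0.png

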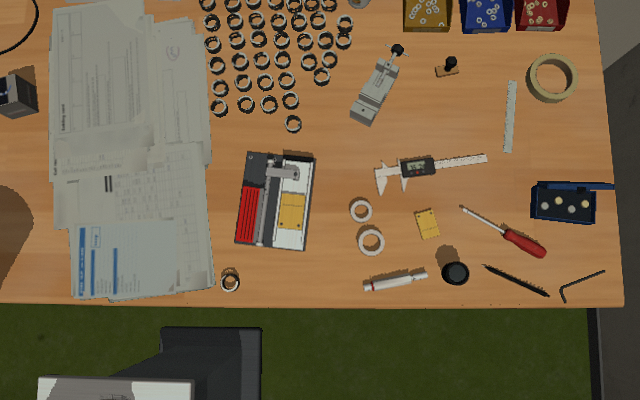

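View pics/scene0.png

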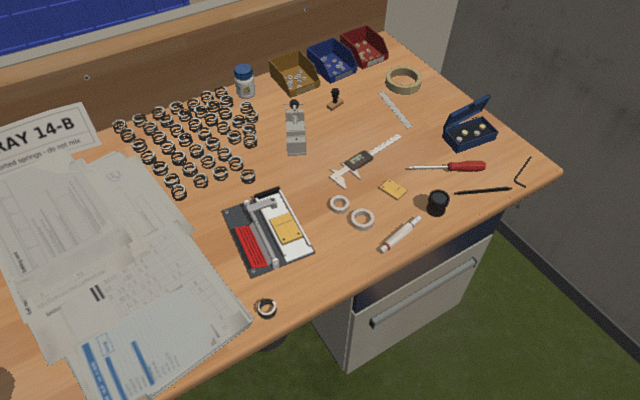

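The holder sits at about (275,200) in the top view. The red plate is on its left, and the coupon is in the lane at about (291,210). The smaller look-alike is at (427,223), and the spring is at (230,280). I'll zoom in on the holder next.

```bash
cat > h.py <<'E'
import numpy as np, cv2, pickle
def ray(f,uv,z):
    K=np.array(f["mtx"]);V=np.array(f["view"]);k=f["k1"]
    p=cv2.undistortPoints(np.array(uv,float).reshape(-1,1,2),K,np.array([k,0,0,0.]))[:,0]
    R,t=V[:3,:3],V[:3,3]; c=-R.T@t
    d=np.c_[p,np.ones(len(p))]@R
    return c+d*((np.broadcast_to(z,len(p))-c[2])/d[:,2])[:,None]
def proj(f,P):
    V=np.array(f["view"]); r,_=cv2.Rodrigues(V[:3,:3])
    return cv2.projectPoints(np.array(P,float).reshape(-1,3),r,V[:3,3],np.array(f["mtx"]),np.array([f["k1"],0,0,0.]))[0][:,0]
def hw(pose,P):  # holder->world, pose=(x,y,yaw)
    P=np.atleast_2d(P).astype(float);c,s=np.cos(pose[2]),np.sin(pose[2])
    return P@np.array([[c,s,0],[-s,c,0],[0,0,1]])+[pose[0],pose[1],0]
E
python3 - <<'E'
from h import *
d=pickle.load(open("f0.pkl","rb"));f=d["top"]
im=f["frame"][140:260,220:340,::-1]
cv2.imwrite("pics/c.png",cv2.resize(im,(600,600),interpolation=cv2.INTER_CUBIC))
E
```

```text
(no output)
```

View pics/c.png

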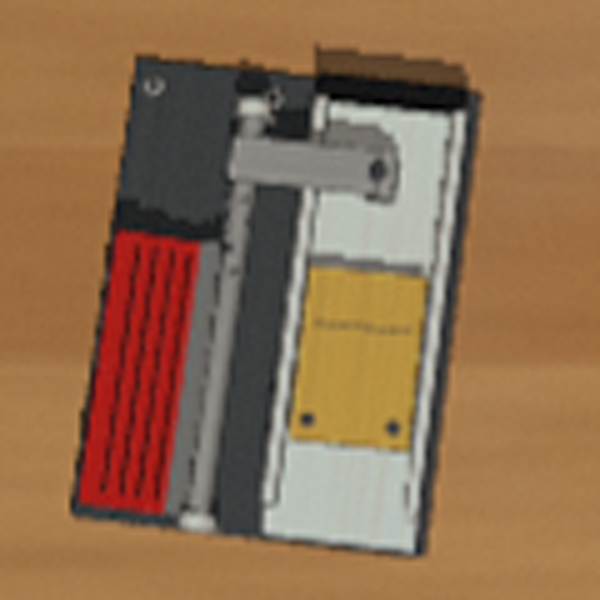

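The footplate corners in the crop are (137,57), (72,515), (424,555) and (482,92). The coupon's corners are (311,266), (429,279), (410,447) and (290,437).

```bash
python3 - <<'E'
from h import *
from scipy.optimize import least_squares
d=pickle.load(open("f0.pkl","rb"));f=d["top"]
c=lambda a:(np.array(a)+.5)/5-.5+[220,140]
uv=c([(137,57),(72,515),(424,555),(482,92),(117,232),(80,505)])
P=np.array([(62,70,5),(-130,70,5),(-130,-75,5),(62,-75,5),(-15,60,32),(-125,60,32)])/1e3
r=least_squares(lambda p:(proj(f,hw(p,P))-uv).ravel(),[.45,-.47+.1,-.1])
print(r.x,r.fun.round(2)); p=r.x
co=ray(f,c([(311,266),(429,279),(410,447),(290,437)]),.021)
R=hw((0,0,p[2]),np.eye(3))
print(((co-[p[0],p[1],0])@R.T).round(4))
# spring, gauges
for q in [(230,280),(361,210),(371,241)]: print(((ray(f,[q],.01)-[p[0],p[1],0])@R.T).round(3), ray(f,[q],.01).round(3))
np.save("pose.npy",p)
E
```

```text
[ 0.5447023  -0.32145812 -0.1082963 ] [-0.45  0.08 -0.43  0.41  0.33  0.52 -0.27  0.1   0.52 -0.67  0.25 -0.42]
[[-0.0201 -0.0166  0.021 ]
 [-0.0202 -0.0644  0.021 ]
 [-0.088  -0.0649  0.021 ]
 [-0.0893 -0.017   0.021 ]]
[[-0.204  0.066  0.01 ]] [[ 0.349 -0.234  0.01 ]]
[[-0.036 -0.178  0.01 ]] [[ 0.49  -0.495  0.01 ]]
[[-0.096 -0.204  0.01 ]] [[ 0.428 -0.514  0.01 ]]
```

```bash
python3 - <<'E'
from h import *
from bench import env, kinematics, monitor, eyes
p=np.load("pose.npy")
best=None
for k in (0,1):
    a=(np.pi+p[2]+k*np.pi)/2   # axis angle: tool y dir = 2a-90deg
    q=[np.cos(a),np.sin(a),0,0]
    j=kinematics.ik(hw(p,[-.113,0,.12])[0],q); print(k,q,j)
    if j is not None and (best is None or abs(j[5])<abs(best[1][5])): best=(q,j)
np.save("q.npy",best[0])
env.reach(hw(p,[-.113,0,.12])[0],best[0])
s=monitor.sense(); print(s["clock"],s["position"],s["ee_rot"],hw(p,[-.113,0,.12]),s["contact_force"])
d={n:eyes.grab_frame(n) for n in("wrist","top")}
pickle.dump(d,open("f1.pkl","wb"))
cv2.imwrite("pics/w1.png",d["wrist"]["frame"][:,:,::-1])
E
```

```text
0 [np.float64(0.05412169260772439), np.float64(0.9985343471254632), 0, 0] [-8.41449836e-01  4.40874111e-01  1.62428262e+00 -4.44089210e-16
  1.07643592e+00 -2.30394986e+00]
1 [np.float64(-0.9985343471254632), np.float64(0.05412169260772445), 0, 0] [-8.41449836e-01  4.40874111e-01  1.62428262e+00 -4.44089210e-16
  1.07643592e+00  8.37642789e-01]
3.1917 [ 0.43271108 -0.30875602  0.12007281] [ 9.98564497e-01 -5.35625000e-02  6.92765430e-05 -3.19048518e-06] [[ 0.43236429 -0.30924455  0.12      ]] [-0.60236491  0.09144835  0.25717781]
```

View pics/w1.png

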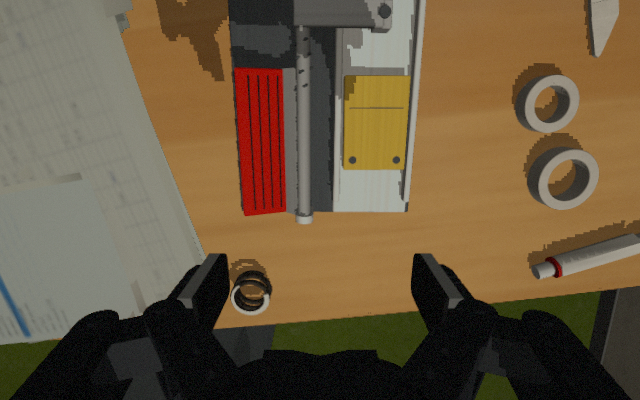

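The wrist view confirms the layout. The coupon's corners are at about (345,75), (411,75), (406,170) and (343,168), and the red plate's outer edge runs from (235,69) to (244,215).

```bash
python3 - <<'E'
from h import *
p=np.load("pose.npy");f=pickle.load(open("f1.pkl","rb"))["wrist"]
R=hw((0,0,p[2]),np.eye(3))
P=ray(f,[(345,75),(411,75),(406,170),(343,168),(235,69),(244,215)],[.021]*4+[.032]*2)
print(((P-[p[0],p[1],0])@R.T).round(4))
B=ray(f,[(333,212),(408,212)],.011);print(((B-[p[0],p[1],0])@R.T).round(4))
E
```

```text
[[-0.0195 -0.0181  0.021 ]
 [-0.0191 -0.0658  0.021 ]
 [-0.0891 -0.0675  0.021 ]
 [-0.0876 -0.0181  0.021 ]
 [-0.0163  0.0581  0.032 ]
 [-0.1227  0.059   0.032 ]]
[[-0.1276 -0.0113  0.011 ]
 [-0.1276 -0.075   0.011 ]]
```

```bash
python3 - <<'E'
from h import *
from bench import env, kinematics, monitor, eyes
p=np.load("pose.npy"); p=np.array([p[0],p[1],p[2]])
q=np.load("q.npy"); g=lambda x,z:hw(p,[x,-.001,z])[0]
for z,v in ((.03,.08),(.012,.04),(.009,.03),(.006,.03),(.0035,.03)):
    hit=env.movel(g(-.113,z),velocity=v,frame=q,guard=25) if 0 else env.movel(g(-.113,z),velocity=v,guard=25)
    env.hold(.1)
    s=monitor.sense();print(z,hit,round(s["clock"],2),s["position"].round(4),s["contact_force"].round(2),s["ft_torque"].round(2))
    if hit: break
d={n:eyes.grab_frame(n) for n in("wrist","scene","top")}
pickle.dump(d,open("f2.pkl","wb"))
a=cv2.resize(d["wrist"]["frame"][0:360,160:480],(400,450))
b=cv2.resize(d["scene"]["frame"][160:300,200:340],(400,400),interpolation=cv2.INTER_CUBIC)
cv2.imwrite("pics/w2.png",np.hstack([a[:400],b])[:,:,::-1])
E
```

```text
0.03 False 4.67 [ 0.4324 -0.3104  0.0304] [ 0.11  0.56 -0.11] [-0.02  0.03 -0.01]
0.012 False 5.37 [ 0.4322 -0.3102  0.0121] [0.02 1.09 2.51] [0.31 0.12 0.05]
0.009 False 5.72 [ 0.4323 -0.3104  0.0091] [-0.16 -1.43  3.08] [0.01 0.07 0.  ]
0.006 False 6.07 [ 0.4324 -0.3107  0.0063] [-1.86 -2.87  4.53] [-0.2   0.12 -0.06]
0.0035 False 6.42 [ 0.4324 -0.3111  0.004 ] [-2.68 -3.71  6.53] [-0.34  0.33  0.09]
```

View pics/w2.png

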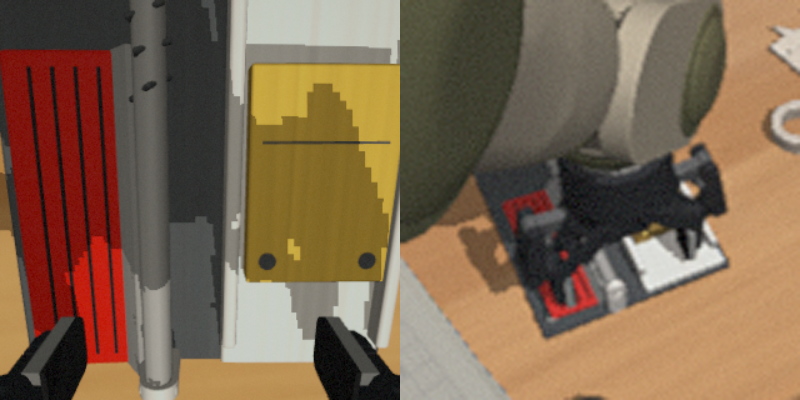

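The clip is pressed almost fully: 6.5 N after about 9 mm of travel. Both tips are placed, one on the plate and one in the lane behind the coupon. Next is the push.

```bash
python3 - <<'E'
from h import *
from bench import env, kinematics, monitor, eyes
p=np.load("pose.npy"); g=lambda x,z:hw(p,[x,-.001,z])[0]
R=hw((0,0,p[2]),np.eye(3))
def st(t,hit):
    s=monitor.sense();print(t,hit,round(s["clock"],2),((s["position"]-[p[0],p[1],0])@R.T).round(4),(R@s["contact_force"]).round(2))
for x in (-.095,-.07,-.045,-.038):
    h=env.movel(g(x,.0035),velocity=.04,guard=20);st(x,h)
    if h: break
else:
    for x in np.arange(-.036,-.021,.002):
        h=env.movel(g(x,.0035),velocity=.02,guard=8); env.hold(.05); st(round(x,3),h)
        if h: break
env.hold(.2)
d={n:eyes.grab_frame(n) for n in("wrist","scene","top")}
pickle.dump(d,open("f3.pkl","wb"))
a=cv2.resize(d["wrist"]["frame"][0:400,160:480],(400,500))
b=cv2.resize(d["top"]["frame"][140:260,220:340],(400,500),interpolation=cv2.INTER_CUBIC)
cv2.imwrite("pics/w3.png",np.hstack([a,b])[:,:,::-1])
E
```

```text
-0.095 False 7.17 [-0.0952 -0.0007  0.0035] [-1.84 -0.4   5.44]
-0.07 False 7.94 [-0.0704 -0.0007  0.0035] [-2.68 -0.96  5.55]
-0.045 False 8.72 [-0.0455 -0.0008  0.0035] [-3.49 -0.44  5.33]
-0.038 False 9.04 [-0.0382 -0.0008  0.0035] [-1.5  -0.18  5.34]
-0.036 False 9.34 [-0.0366 -0.0008  0.0035] [-4.42  0.02  5.25]
-0.034 False 9.64 [-0.0347 -0.0008  0.0034] [-3.79 -0.19  5.6 ]
-0.032 False 9.94 [-0.0327 -0.0008  0.0034] [-3.91  0.32  6.01]
-0.03 False 10.24 [-0.031  -0.0007  0.0034] [-6.34 -0.54  7.1 ]
-0.028 False 10.54 [-0.0305 -0.0006  0.0033] [-16.23   0.21  11.89]
-0.026 False 10.84 [-0.0301 -0.0005  0.0032] [-24.64   0.75  16.79]
-0.024 False 11.14 [-0.0298 -0.0005  0.0031] [-36.11   0.35  22.49]
-0.022 False 11.44 [-0.0295 -0.0004  0.003 ] [-45.87   1.48  28.6 ]
```

View pics/w3.png

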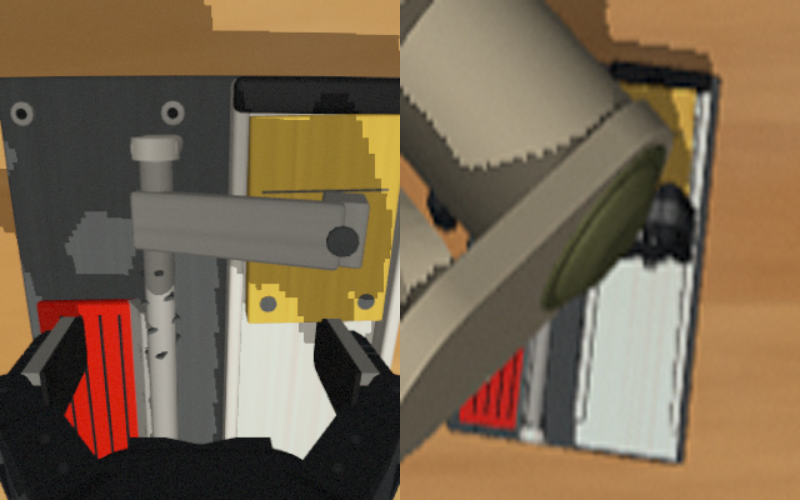

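The push force rose steeply from x = -0.031, the expected home position, and the coupon looks flush with the black stop. I'll back off and release.

```bash
python3 - <<'E'
from h import *
from bench import env, kinematics, monitor, eyes
p=np.load("pose.npy"); g=lambda x,z:hw(p,[x,-.001,z])[0]
R=hw((0,0,p[2]),np.eye(3))
def st(t):
    s=monitor.sense();print(t,round(s["clock"],2),((s["position"]-[p[0],p[1],0])@R.T).round(4),(R@s["contact_force"]).round(2))
env.movel(g(-.030,.0035),velocity=.03); env.hold(.2); st("relieved")
env.movel(g(-.038,.0035),velocity=.03); st("back")
env.movel(g(-.038,.02),velocity=.04); st("up")
env.movel(g(-.045,.1),velocity=.12); 
env.movel(g(-.13,.13),velocity=.15); st("clear")
env.hold(.3)
d={n:eyes.grab_frame(n) for n in("wrist","scene","top")}
pickle.dump(d,open("f4.pkl","wb"))
a=cv2.resize(d["wrist"]["frame"][0:250,200:450],(400,400))
b=cv2.resize(d["scene"]["frame"][160:290,200:330],(400,400),interpolation=cv2.INTER_CUBIC)
cv2.imwrite("pics/w4.png",np.hstack([a,b])[:,:,::-1])
E
```

```text
relieved 12.41 [-0.031  -0.0007  0.0035] [-5.81 -0.62  6.84]
back 12.82 [-0.0375 -0.0011  0.004 ] [ 1.39 -0.81  6.34]
up 13.38 [-0.0382 -0.0009  0.0198] [ 0.12 -0.88  0.01]
clear 14.95 [-0.1296 -0.001   0.1297] [ 0.77  0.44 -0.03]
```

View pics/w4.png

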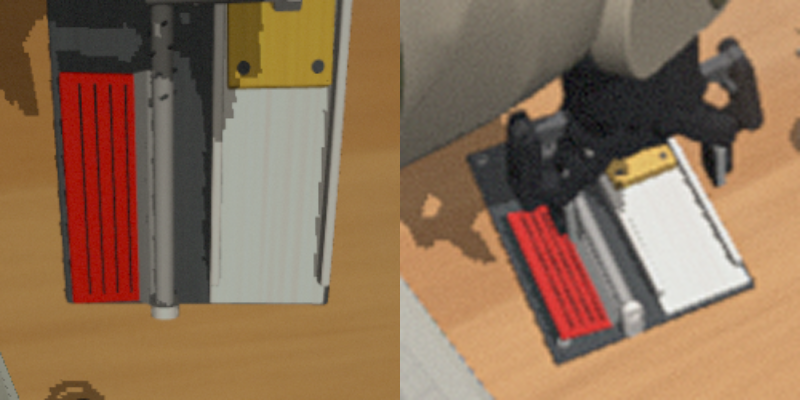

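The coupon stayed at the far end under the closed jaw. Its rear edge runs from (231,86) to (329,86) in the crop. I'll check that numerically, then hand in.

```bash
python3 - <<'E'
from h import *
from bench import job
p=np.load("pose.npy");f=pickle.load(open("f4.pkl","rb"))["wrist"]
R=hw((0,0,p[2]),np.eye(3))
P=(ray(f,[(344.4,53.8),(405.6,53.8)],.021)-[p[0],p[1],0])@R.T
print(P.round(4))
if abs(P[:,0].mean()+.02)<.003: print(job.hand_in())
E
```

```text
[[-0.0211 -0.0195  0.021 ]
 [-0.0208 -0.0647  0.021 ]]
the job is handed in; nothing more can be done
None
```

The coupon is clamped and the job is handed in: its rear edge measured 21 mm behind the holder origin (20 mm is fully home), the clip is closed on it and the arm is clear; the judge returned no verdict.

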